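# Free the second door of the reagent cupboard

### The job

A big carton of reagent is coming, so both doors of the little bench cupboard must be able to open. First swing the white active door wide open, close to a right angle, by its steel bar handle; then push the orange thumb tab of the flush bolt, which that door was hiding on the edge of the grey door, all the way down to release it. Leave the white door wide open, let go of everything and do not knock the rack of sample tubes.

Things in the scene. Friction and masses are not known exactly. Their poses are not given: they have to be found in the camera images.
- active_door (a joint): White sheet-metal door, 180 wide x 205 high x 39 mm deep, blue stripe on its free edge, of a fixed cupboard 300 wide, 190 deep, 220 mm high. Value: opening angle in rad, 0 shut (starts below 0.06), at most 1.75; needs about 1 N at the handle and stays where left. Shut, it covers the bolt from front and above. The grey door beside it, with a dark pull, is fixed shut in this task.
- active_handle (a point): Grip point, 192 mm above the bench, on the white door's vertical round steel bar: 12 mm thick, from 114 to 218 mm high, 34 mm clear of the door. Axes turn with the door: -x out of its front, y along its width to the hinge, z up. The upright hinge axis lies +79 mm in x and +150 mm in y from here; opening turns clockwise seen from above. Pinch from above, fingers either side along y.
- bolt_tab (a point): Middle of the top of the orange thumb tab, 24 mm wide, 10 thick, standing 34 mm out of the grey door. Axes: -x out of the cupboard's front, y along it to the white door's hinge, z up. It is 20 mm in front of the cupboard's top (220 mm high). Bolted at 194 to 198 mm above the bench; slides straight down against 4 N to a stop at 170 mm and stays. Press from above with shut fingers.
- tube_rack: Bystander: a loose white rack, 70 x 160 mm (x, y), 82 mm high, with ten purple-capped tubes, on the bench clear of the door's swing; origin under its centre. A bottle and a hand scanner on the bench and a blue box on the cupboard are bystanders too.

How it is judged:
By the outcome, as a careful person would: the job done as asked, in the order asked, and still so for the second after the job is handed in, with the robot touching nothing.
It also fails if it takes over 45 s, if anything falls off the work surface, if the arm or the gripper's body presses on something with over 40 N, if the wrist force passes 120 N, or if a joint passes its speed limit or range.

### The arm

A 6-joint arm with a two-finger parallel gripper is mounted at the origin on the work surface. World frame = base frame: x ahead of the robot, y to its left, z up, the work surface at z = 0. Lengths are in mm, angles in degrees, forces in N, time in s.
With the tool pointing down it reaches from about 225 to 725 mm from the base axis. Payload 3.1 kg.
Tool frame: the origin (TCP) lies on the centre line of the jaws, within the pads' length; the fingertips stand 19 mm ahead of it and the grasp point (between the pads) is the TCP (ctrl.tip_reach is the distance from the TCP to the fingertips, in mm); x points along the fingers, y is the direction in which the jaws open and shut, and the axes are right-handed (so a half turn about x gives the same grasp; the last joint's range is limited). The gripper opens to 85 mm and grips with 20 to 120 N. Pads are 22 mm wide; open, the fingers measure 114 mm over their backs; the gripper's body (76 mm by 85 mm) begins 54 mm behind the grasp point. The pads swing forward as they close: fully open they stand 13 mm farther back than shut.
Start: joints at [-73.556, 2.75, 5.684, 92.934, 0, 82.678], TCP at [211.563, -480.477, 250.312] pointing down, gripper open.
Joint ranges: [-166.93, 166.93], [-56.73, 111.36], [-69.38, 81.34], [-121.58, 131.49], [-85.45, 84.26], [-180, 180]. Speed limits (degrees/s): [159.86, 159.86, 180, 180, 180, 180].

### API

Orientations are given as [roll, pitch, yaw] about the fixed x, y, z axes, in that order (R = Rz(yaw) Ry(pitch) Rx(roll)).
In Python, from plant import ctrl, snapshot, order gives the robot as it stands.
- The arm moves only by the tool step_arm, never from a script. Its argument "steps" is a list that holds one entry, the list of rows, each a list of 7 numbers: the shift along the tool's x, y, z each as a share of 0.5 m, from -1 to 1, then the turn, a rotation vector about the tool's x, y, z each as a share of pi/4 rad, from -1 to 1, then the opening, from -1 (shut) to 1 (fully open), so that 0 is half open. In form: [[[dx, dy, dz, wx, wy, wz, fingers], ...]]. A call has 1 to 10 rows; each row shifts and turns the pose as measured when the row begins, along the tool's axes as they then stand; what a row does not reach is not made up. A row lasts 1/8 s, in which the tool goes at most 62.5 mm and 10.7 degrees, less where a joint would pass 70% of its speed; a pose out of reach is approached as far as the arm can. A call with a number of a shift or a turn outside -1 to 1 is refused whole. A call with a gripper value outside its range is refused whole. The fingers move at their own pace and stop on an object; "grip_force" is the grip in N (left out, the last holds). Time passes only in rows, so rows that do not move let the fingers close. It gives the time, the measured TCP pose, the force and the opening at its end, in the units of the state.
- ctrl.read_state(): the state, without advancing time (a new reading comes with each control period).
- snapshot(name): name is "scene" or "top" or "wrist"; returns a dict with "image" (384x512x3 uint8, red, green, blue), "mtx" (3x3 intrinsics, pixels), "origin" and "attitude" of the camera in the world. Camera axes: x right, y down, z forward; pixel columns grow to the right and rows downward; lengths in mm; the calibration is good to about 2 mm. A picture is of the moment at which its call begins. There is no depth.
- order.close_job(): hands the job in, once; it reports no verdict.
The state is a dict: "clock": time; "joint_pos": joint angles; "joint_vel": joint speeds; "joint_efforts": joint torques, N m; "eef_pos": TCP position; "orientation": TCP orientation; "wrist_force": force on the tool from outside, world axes, zero at the start; "wrist_torque": the same for the moment, N m; "finger_gap": finger opening in mm.
Only numpy, scipy, OpenCV 4.12 (cv2) and the standard library are available. Lean on these libraries where they do the work, as an engineer would, in place of code of your own. Each camera call takes 0.05 s, during which the arm holds its last target. There are 200 camera calls.

## Working session

There is one attempt and no reset: what is moved stays moved. The work goes in short steps, Python scripts to look and compute and a tool call to move; the robot and the scene stay as the last step left them, time stands still between calls to the robot, and variables do not carry over. Pictures are saved under pics/ and viewed, about 8 in all and at most 12, crops included, and the job is handed in when it is done.

Besides the shell and the picture viewer there is one more tool, called after ">>>" as a command line: name --argument value ..., lists and objects as JSON in quotes. step_arm: Moves the arm, as the interface text tells. Its arguments: {"type":"object","properties":{"steps":{"type":"array","items":{"type":"array","items":{"type":"array","items":{"type":"number"}}}},"grip_force":{"type":"number"}},"required":["steps"]}

```bash
mkdir -p pics; ls; cat > h.py <<'E'
import numpy as np, cv2, pickle
from plant import ctrl, snapshot, order
def take(n,f):
    s=snapshot(n); cv2.imwrite(f'pics/{f}.png',s['image'][:,:,::-1]); pickle.dump(s,open(f'pics/{f}.pkl','wb')); return s
def ray(s,u,v):
    d=np.array(s['attitude'])@np.linalg.solve(np.array(s['mtx']),[u,v,1.]); return np.array(s['origin']),d
def onz(s,u,v,z):
    o,d=ray(s,u,v); return o+d*(z-o[2])/d[2]
def proj(s,p):
    c=np.array(s['attitude']).T@(np.array(p)-np.array(s['origin'])); q=np.array(s['mtx'])@c; return q[:2]/q[2]
E
python3 - <<'E'
from h import *
ims=[]
for n in('scene','top'):
    s=take(n,n+'0'); print(n,np.array(s['attitude']).shape,s['attitude'],s['origin'],s['mtx'])
print(ctrl.read_state(),ctrl.tip_reach)
E
```

```text
pics
scene (3,) [-125.20660971    1.16092226  101.1399967 ] [1537.74752527   81.43557493  813.53807486] [[465.2124811    0.         251.73209263]
 [  0.         465.2124811  185.90663247]
 [  0.           0.           1.        ]]
top (3,) [-172.25638423    0.25575366  -89.101533  ] [ 461.60331836 -107.68393485 1186.57070925] [[452.60130672   0.         250.24494457]
 [  0.         452.60130672 181.68989903]
 [  0.           0.           1.        ]]
{'clock': 0.1, 'joint_pos': array([-7.35560590e+01,  2.78854124e+00,  5.59964957e+00,  9.29345087e+01,
       -2.43155790e-06,  8.26779607e+01]), 'joint_vel': array([-0.03317461, -0.05906238,  0.26217123, -0.04494373,  0.02560368,
        0.01191944]), 'joint_efforts': array([ 1.77878741e-03, -3.39852476e+01,  3.20935142e+01,  1.58979697e-02,
       -2.28886556e-04,  1.08923143e-06]), 'eef_pos': array([ 211.41794532, -479.9765525 ,  249.22694195]), 'orientation': array([-97.3209103 ,  89.87659968, 106.44506996]), 'wrist_force': array([-0.92632825,  0.03833413, -0.37896413]), 'wrist_torque': array([-0.03211751,  0.02055429,  0.02205652]), 'finger_gap': 85.79801935324099} 19.0
```

View pics/scene0.png

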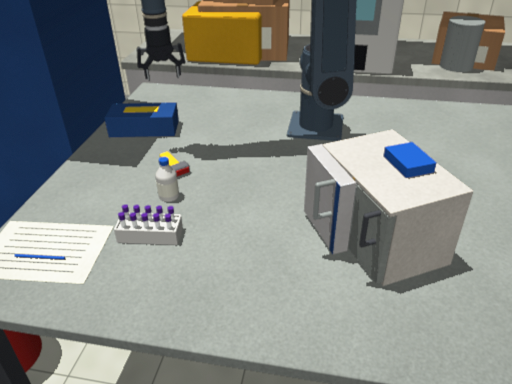

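View pics/top0.png

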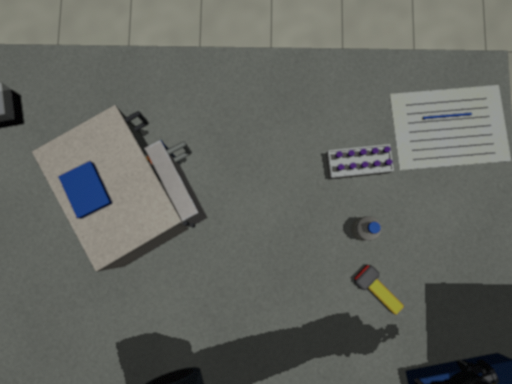

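The scene view shows the cupboard right of centre, handle at about (322,197). In the top view, the cupboard's front runs from (115,107) to (182,218). The white door's bar is near (183,150), the dark pull near (138,120), and the rack at (362,160) is well away.

```bash
sed -i 's/^def take/from scipy.spatial.transform import Rotation as Ro\ndef take/; s/s=snapshot(n);/s=dict(snapshot(n)); s["attitude"]=Ro.from_euler("xyz",s["attitude"],degrees=True).as_matrix();/' h.py
python3 - <<'E'
from h import *
t=take('top','top1'); sc=take('scene','scene1')
I=t['image']
for n,u,v,z in [('FL(dark)',115,107,220),('BL',34,152,220),('BR',97,270,220),('FRhinge',182,218,220),('bar',183,150,218),('bottle',373,228,60),('rackc',362,158,82)]:
    print(n,onz(t,u,v,z).round(1))
im=np.hstack([cv2.resize(I[95:245,90:210,::-1],None,fx=3.2,fy=3.2,interpolation=cv2.INTER_CUBIC),cv2.resize(sc['image'][130:280,295:405,::-1],None,fx=3.2,fy=3.2,interpolation=cv2.INTER_CUBIC)])
cv2.imwrite('pics/c1.png',im);print(im.shape)
E
```

```text
FL(dark) [754.9 199.9 220. ]
BL [651.1 370.9 220. ]
BR [400.7 217.9 220. ]
FRhinge [512.6  43.  220. ]
bar [660.8  46.5 218. ]
bottle [ 503.6 -405.8   60. ]
rackc [ 675.1 -376.4   82. ]
(480, 736, 3)
```

View pics/c1.png

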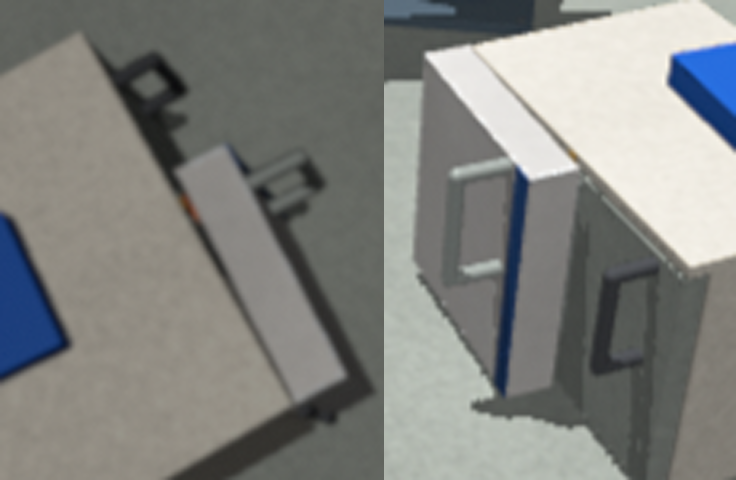

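The crop shows the top view's bar top near full-image pixel (184,144), the orange tab through the gap near (149,159), and the scene view's bar top near (317,184).

```bash
python3 - <<'E'
from h import *
t=pickle.load(open('pics/top1.pkl','rb'));s=pickle.load(open('pics/scene1.pkl','rb'))
FL=onz(t,115.6,105,220);FR=onz(t,182.2,221.6,220);BL=onz(t,34,152,220);BR=onz(t,97,270,220)
print(FL,FR,np.linalg.norm(FL-FR),np.linalg.norm(BL-BR),np.linalg.norm(BL-FL),np.linalg.norm(BR-FR))
y=(FR-FL+BR-BL)[:2];y/=np.linalg.norm(y);x=np.array([y[1],-y[0]])
print('x',x,'y',y,'yaw',np.degrees(np.arctan2(x[1],x[0])))
H=FR[:2];
def tri(a,b):
    o1,d1=ray(t,*a);o2,d2=ray(s,*b);A=np.c_[d1,-d2];k=np.linalg.lstsq(A,o2-o1,rcond=None)[0]
    p,q=o1+k[0]*d1,o2+k[1]*d2;return (p+q)/2,np.linalg.norm(p-q)
b=tri((184.1,144.1),(317.2,183.75));print('bar',b, onz(t,184.1,144.1,218),onz(s,317.2,183.75,218))
print('bar rel to FR in (x,y)',(b[0][:2]-H)@x,(b[0][:2]-H)@y)
print('hinge from bar',b[0][:2]+79*x+150*y)
# door corners z=205+? 
for n,u,v in [('free back',145+0,149),('free front',160.5,140.5),('hinge front',197.8,212.2)]:
    p=onz(t,u,v,212)[:2]-H; print(n,p@x,p@y)
p=onz(t,148.75,159,196)[:2];print('orange',p,(p-H)@x,(p-H)@y)
E
```

```text
[759.427719   198.78894228 220.        ] [504.94290888  42.34438251 220.        ] 298.72632769595214 293.46380633706207 203.38253667703043 204.19852403803256
x [-0.52255121  0.8526079 ] y [-0.8526079  -0.52255121] yaw 121.50353764945852
bar (array([674.63064603,  46.80643653, 214.21122984]), np.float64(3.2641352432128636)) [673.95984749  44.57249183 218.        ] [679.58599962  48.60960025 218.        ]
bar rel to FR in (x,y) -84.86614965515007 -147.00875724303782
hinge from bar [505.45791526  35.77977945]
free back -6.95309107229702 -181.15280653685437
free front -45.547844435002126 -180.45412473273714
hinge front -38.00267194861962 -1.4170113020918234
orange [643.78217139 125.57393602] -1.5884494725465272 -161.86715608145724
```

```bash
cat >> h.py <<'E'
H=np.array([505.,41.]); X=np.array([-.5225,.8526]); Y=np.array([-.8526,-.5225])
def door(th,x=-79,y=-150):
    c,s=np.cos(-th),np.sin(-th); r=np.array([[c,-s],[s,c]]); return H+x*(r@X)+y*(r@Y), np.degrees(np.arctan2(*(r@Y)[::-1]))
def tool():
    s=ctrl.read_state(); return s,np.array(s['eef_pos']),Ro.from_euler('xyz',s['orientation'],degrees=True).as_matrix()
def togo(p,psi=None):
    s,e,R=tool(); d=R.T@(np.array(p)-e)
    y=np.degrees(np.arctan2(R[1,1],R[0,1])); print('t',s['clock'],'tcp',e.round(1),'psi',round(y,1),'j',np.round(s['joint_pos'],1),'F',np.round(s['wrist_force'],1),'gap',round(s['finger_gap'],1))
    print('tool x',R[:,0].round(3),'y',R[:,1].round(3)); print('shift mm',d.round(1),'share',(d/500).round(4))
    if psi is not None:
        yv=np.array([np.cos(np.radians(psi)),np.sin(np.radians(psi)),0]);xv=np.array([0,0,-1.]);G=np.c_[xv,yv,np.cross(xv,yv)]
        w=Ro.from_matrix(R.T@G).as_rotvec(); print('turn deg',np.degrees(w).round(1),'share',(w/(np.pi/4)).round(3))
E
python3 - <<'E'
from h import *
for th in(.04,.8,1.5,1.57):print(th,door(th))
h,a=door(.04)
togo([*h,280],a);togo([*h,280],a-180)
E
```

```text
0.04 (array([674.47285051,  45.2458898 ]), np.float64(-150.79055862165686))
0.8 (array([630.76510943, -72.67590725]), np.float64(165.66464894840058))
1.5 (array([ 527.95843132, -126.96423748]), np.float64(125.55760328924296))
1.57 (array([ 516.1543091 , -128.15867116]), np.float64(121.54689872332722))
t 0.2 tcp [ 211.5 -480.1  249.5] psi -66.2 j [-73.6   2.8   5.6  92.9  -0.   82.7] F [-0.3 -0.4 -1.2] gap 85.3
tool x [-0.     0.001 -1.   ] y [ 0.403 -0.915 -0.002]
shift mm [ -29.9 -294.3 -635.5] share [-0.0598 -0.5885 -1.2709]
turn deg [84.6  0.1  0.1] share [1.879e+00 1.000e-03 2.000e-03]
t 0.2 tcp [ 211.5 -480.1  249.5] psi -66.2 j [-73.6   2.8   5.6  92.9  -0.   82.7] F [-0.3 -0.4 -1.2] gap 85.3
tool x [-0.     0.001 -1.   ] y [ 0.403 -0.915 -0.002]
shift mm [ -29.9 -294.3 -635.5] share [-0.0598 -0.5885 -1.2709]
turn deg [-95.4  -0.1   0.1] share [-2.121e+00 -2.000e-03  1.000e-03]
```

>>> step_arm --steps '[[[-0.03,-0.02,-0.04,0,0,0,1],[-0.03,-0.04,-0.09,0,0,0,1],[0,-0.042,-0.091,0,0,0,1],[0,-0.042,-0.091,0,0,0,1],[0,-0.042,-0.091,0,0,0,1],[0,-0.042,-0.091,0,0,0,1],[0,-0.042,-0.091,0,0,0,1],[0,-0.042,-0.091,0,0,0,1],[0,-0.042,-0.091,0,0,0,1],[0,0,0,0,0,0,1]]]'

```text
clock: 1.45
eef_pos: [502.7, -144.3, 291.1]
orientation: [158.1, 89.4, 2.1]
wrist_force: [-0.8, 0.4, -0.6]
finger_gap: 85.5
```

```bash
python3 - <<'E'
from h import *
h,a=door(.04)
togo([*h,280],a-180)
E
```

```text
t 1.45 tcp [ 502.7 -144.3  291.1] psi -66.0 j [-23.5   2.6  10.2  97.    0.3 132.5] F [-0.8  0.4 -0.6] gap 85.5
tool x [ 0.011  0.    -1.   ] y [ 0.406 -0.914  0.004]
shift mm [  13.1 -103.5 -233.8] share [ 0.0262 -0.2069 -0.4677]
turn deg [-95.2  -0.3  -0.7] share [-2.116 -0.006 -0.015]
```

>>> step_arm --steps '[[[0,0,0,-0.212,0,0,1],[0,0,0,-0.212,0,0,1],[0,0,0,-0.212,0,0,1],[0,0,0,-0.212,0,0,1],[0,0,0,-0.212,0,0,1],[0,0,0,-0.212,0,0,1],[0,0,0,-0.212,0,0,1],[0,0,0,-0.212,0,0,1],[0,0,0,-0.212,0,0,1],[0,0,0,-0.2,0,0,1]]]'

```text
clock: 2.7
eef_pos: [497.2, -141.8, 300.7]
orientation: [47.9, 89.1, -10.1]
wrist_force: [-0.5, -0.3, 0.9]
finger_gap: 85.9
```

```bash
python3 - <<'E'
from h import *
h,a=door(.04)
togo([*h,280],a-180)
E
```

```text
t 2.7 tcp [ 497.2 -141.8  300.7] psi 31.9 j [-23.5   1.7  10.4  97.8   0.2  34.6] F [-0.5 -0.3  0.9] gap 85.9
tool x [ 0.015 -0.003 -1.   ] y [0.848 0.529 0.012]
shift mm [ 22.9 249.2 -65.1] share [ 0.0459  0.4983 -0.1302]
turn deg [ 2.7  0.6 -0.7] share [ 0.061  0.013 -0.015]
```

>>> step_arm --steps '[[[0,0.08,-0.021,0.02,0.01,-0.015,1],[0,0.084,-0.022,0.02,0,0,1],[0,0.084,-0.022,0.02,0,0,1],[0,0.084,-0.022,0,0,0,1],[0,0.084,-0.022,0,0,0,1],[0,0.082,-0.022,0,0,0,1],[0,0,0,0,0,0,1],[0,0,0,0,0,0,1]]]'

```text
clock: 3.7
eef_pos: [680.9, 42.1, 306.9]
orientation: [-0.2, 89.6, -61.4]
wrist_force: [0.6, 0.0, -0.4]
finger_gap: 85.5
```

```bash
python3 - <<'E'
from h import *
h,a=door(.04)
togo([*h,280],a-180)
w=take('wrist','w0'); 
p=[*h,218]; print(w['origin'],proj(w,p),proj(w,[*h,114]))
E
```

```text
t 3.7 tcp [680.9  42.1 306.9] psi 28.8 j [ -1.9  30.8  46.7 105.7  -0.3  59.3] F [ 0.6  0.  -0.4] gap 85.5
tool x [ 0.003 -0.006 -1.   ] y [ 0.876  0.481 -0.   ]
shift mm [26.8 -4.1 -6. ] share [ 0.0537 -0.0082 -0.0119]
turn deg [-0.4  0.4  0. ] share [-0.009  0.008  0.   ]
[642.87525528 111.35653765 431.24230346] [249.845363   195.56202587] [251.48367979 164.63245446]
```

View pics/w0.png

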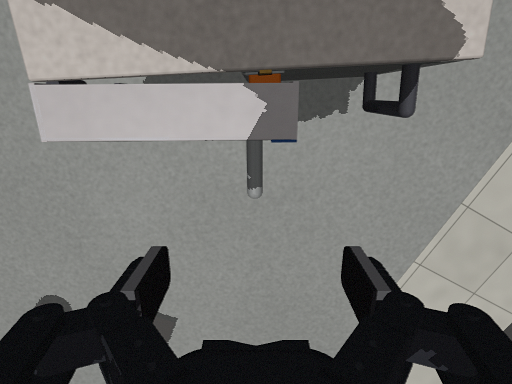

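The wrist view shows the bar's top at (255,192), within 5 px of the prediction, centred between the open fingers. The orange tab peeks through the gap at (265,76).

```bash
python3 - <<'E'
from h import *
w=pickle.load(open('pics/w0.pkl','rb'))
b=onz(w,254.5,192,216);print(b, (b[:2]-H)@X,(b[:2]-H)@Y)
o=onz(w,265,79,196);print(o,(o[:2]-H)@X,(o[:2]-H)@Y)
h=(door(.04)[0]+b[:2])/2
print(h);togo([*h,192],29.2)
E
```

```text
[676.51569513  48.85903602 216.        ] -82.91633659263205 -150.34062798641492
[644.12254642 124.15925895 196.        ] -1.7899463270149485 -162.06659587796355
[675.49427282  47.05246291]
t 3.75 tcp [680.7  42.1 306.6] psi 28.8 j [ -2.   30.8  46.6 105.6  -0.3  59.3] F [0.2 0.6 0.3] gap 85.2
tool x [ 0.003 -0.005 -1.   ] y [ 0.877  0.481 -0.   ]
shift mm [114.5  -2.2  -7.5] share [ 0.2291 -0.0044 -0.0151]
turn deg [-0.4  0.3  0. ] share [-0.01   0.008  0.   ]
```

>>> step_arm --steps '[[[0.03,-0.004,-0.015,-0.01,0.008,0,1],[0.05,0,0,0,0,0,1],[0.05,0,0,0,0,0,1],[0.05,0,0,0,0,0,1],[0.04,0,0,0,0,0,1],[0,0,0,0,0,0,1],[0,0,0,0,0,0,1]]]'

```text
clock: 4.62
eef_pos: [670.4, 39.4, 205.2]
orientation: [53.0, 89.3, -8.4]
wrist_force: [1.1, -0.6, 0.3]
finger_gap: 85.3
```

```bash
python3 - <<'E'
from h import *
togo([675.5,47,192],29.2)
E
```

```text
t 4.625 tcp [670.4  39.4 205.2] psi 28.6 j [-2.3 24.4 26.1 91.  -0.1 59.1] F [ 1.1 -0.6  0.3] gap 85.3
tool x [ 0.011 -0.002 -1.   ] y [0.878 0.479 0.009]
shift mm [13.3  8.  -4.3] share [ 0.0265  0.0159 -0.0086]
turn deg [-0.6  0.4 -0.5] share [-0.013  0.009 -0.012]
```

>>> step_arm --steps '[[[0.027,0.016,-0.009,-0.013,0.009,-0.012,1],[0,0,0,0,0,0,1],[0,0,0,0,0,0,-1],[0,0,0,0,0,0,-1],[0,0,0,0,0,0,-1],[0,0,0,0,0,0,-1],[0,0,0,0,0,0,-1],[0,0,0,0,0,0,-1]]]' --grip_force 40

```text
clock: 5.62
eef_pos: [677.1, 47.6, 194.4]
orientation: [57.6, 89.8, -3.2]
wrist_force: [1.0, 1.0, 0.6]
finger_gap: 11.0
```

```bash
python3 - <<'E'
from h import *
togo([675.5,47,192],29.2)
E
```

```text
t 5.625 tcp [677.1  47.6 194.4] psi 29.2 j [-1.6 26.  27.  90.8 -0.  59.2] F [1.  1.  0.6] gap 11.0
tool x [ 0.004 -0.    -1.   ] y [0.873 0.488 0.003]
shift mm [ 2.4 -1.7 -0.3] share [ 0.0048 -0.0034 -0.0006]
turn deg [ 0.   0.1 -0.2] share [ 0.     0.003 -0.004]
```

>>> step_arm --steps '[[[0,-0.009,0.015,0.067,0,0,-1],[0,-0.015,0.0255,0.111,0,0,-1],[0,-0.015,0.0255,0.111,0,0,-1],[0,-0.015,0.0255,0.111,0,0,-1],[0,0,0,0,0,0,-1]]]'

```text
clock: 6.25
eef_pos: [669.5, -5.4, 194.4]
orientation: [75.0, 89.7, -4.1]
wrist_force: [-0.6, -0.2, 0.0]
finger_gap: 10.9
```

```bash
cat >> h.py <<'E'
def arc():
    s,e,R=tool(); r=e[:2]-H; th=-(np.arctan2(r[1],r[0])-np.arctan2(*(door(0)[0]-H)[::-1]))
    d=door(th); print('radius',np.linalg.norm(r).round(1),'theta(pos)',th.round(3),'theta(yaw)',-np.radians(np.degrees(np.arctan2(R[1,1],R[0,1]))-(door(0)[1]+180)).round(3)); togo([*d[0],192],d[1]-180)
E
python3 -c "
from h import *
arc()"
```

```text
radius 171.0 theta(pos) 0.34 theta(yaw) 0.361
t 6.25 tcp [669.5  -5.4 194.4] psi 10.8 j [-6.2 24.4 24.9 90.2  0.  73. ] F [-0.6 -0.2  0. ] gap 10.9
tool x [ 0.005 -0.    -1.   ] y [0.982 0.188 0.004]
shift mm [ 2.4 -1.3 -0.6] share [ 0.0047 -0.0026 -0.0013]
turn deg [-1.2  0.1 -0.3] share [-0.026  0.002 -0.006]
```

>>> step_arm --steps '[[[0,-0.016,0.0255,0.1,0,0,-1],[0,-0.015,0.0255,0.108,0,0,-1],[0,-0.015,0.0255,0.108,0,0,-1],[0,-0.015,0.0255,0.108,0,0,-1],[0,-0.015,0.0255,0.108,0,0,-1],[0,-0.015,0.0255,0.108,0,0,-1],[0,-0.015,0.0255,0.108,0,0,-1],[0,-0.015,0.0255,0.108,0,0,-1],[0,0,0,0,0,0,-1]]]'

```text
clock: 7.38
eef_pos: [602.3, -96.3, 194.3]
orientation: [120.5, 89.3, 2.8]
wrist_force: [0.8, -0.7, -0.3]
finger_gap: 11.5
```

```bash
python3 -c "
from h import *
arc()"
```

```text
radius 168.2 theta(pos) 1.019 theta(yaw) 1.034
t 7.375 tcp [602.3 -96.3 194.3] psi -27.7 j [-15.5  14.5  12.4  87.3   0.2 102.2] F [ 0.8 -0.7 -0.3] gap 11.5
tool x [ 0.011  0.001 -1.   ] y [ 0.885 -0.465  0.01 ]
shift mm [2.4 1.1 0.6] share [0.0047 0.0022 0.0012]
turn deg [-0.8 -0.3 -0.6] share [-0.018 -0.007 -0.013]
```

>>> step_arm --steps '[[[0,-0.014,0.0255,0.1,0,-0.01,-1],[0,-0.014,0.0255,0.108,0,0,-1],[0,-0.0145,0.0255,0.108,0,0,-1],[0,-0.015,0.0255,0.108,0,0,-1],[0,-0.015,0.0255,0.108,0,0,-1],[0,-0.015,0.0255,0.108,0,0,-1],[0,-0.004,0.007,0.03,0,0,-1],[0,0,0,0,0,0,-1]]]'

```text
clock: 8.38
eef_pos: [520.9, -124.9, 194.3]
orientation: [152.0, 89.3, 4.7]
wrist_force: [0.1, -1.6, 0.2]
finger_gap: 11.2
```

```bash
python3 -c "
from h import *
arc()"
```

```text
radius 166.7 theta(pos) 1.54 theta(yaw) 1.55
t 8.375 tcp [ 520.9 -124.9  194.3] psi -57.3 j [-2.080e+01  3.400e+00 -1.000e-01  8.600e+01  3.000e-01  1.265e+02] F [ 0.1 -1.6  0.2] gap 11.2
tool x [ 0.011  0.001 -1.   ] y [ 0.54  -0.842  0.005]
shift mm [2.3 2.5 1.3] share [0.0046 0.0051 0.0027]
turn deg [-0.6 -0.6 -0.3] share [-0.013 -0.013 -0.007]
```

>>> step_arm --steps '[[[0,0,0,0,0,0,0],[0,0,0,0,0,0,0],[0,0,0,0,0,0,0],[0,0,0,0,0,0,0],[-0.03,0,0,0,0,0,0],[-0.06,0,0,0,0,0,0],[-0.08,0,0,0,0,0,0],[-0.08,0,0,0,0,0,0],[0,0,0,0,0,0,-1],[0,0,0,0,0,0,-1]]]'

```text
clock: 9.62
eef_pos: [521.6, -123.5, 327.6]
orientation: [159.2, 88.9, 12.2]
wrist_force: [0.1, -0.1, 0.4]
finger_gap: 6.7
```

```bash
python3 - <<'E'
from h import *
t=take('top','top2'); 
m=cv2.inRange(cv2.cvtColor(t['image'],cv2.COLOR_RGB2HSV),(5,140,90),(22,255,255));m[:,:100]=0;m[:,220:]=0
n,l,st,c=cv2.connectedComponentsWithStats(m);print(st[1:],c[1:])
for q in c[1:]:
    p=onz(t,*q,196);print(p,(p[:2]-H)@X,(p[:2]-H)@Y)
cv2.imwrite('pics/c2.png',cv2.resize(t['image'][90:270,90:290,::-1],None,fx=3,fy=3,interpolation=cv2.INTER_CUBIC))
p=H-20*X-165*Y;togo([*p,270],-58)
E
```

```text
[[147 150  17  15 154]] [[154.72077922 156.87012987]]
[648.79787407 112.48315184 196.        ] -14.187853947235096 -159.95201426938985
t 9.675 tcp [ 521.6 -123.5  327.8] psi -57.0 j [-20.8   5.4  17.4 101.1   0.6 126.2] F [-0.4 -0.  -0.1] gap 0.8
tool x [ 0.02   0.004 -1.   ] y [ 0.544 -0.839  0.007]
shift mm [  61.4 -123.3 -238.9] share [ 0.1228 -0.2465 -0.4778]
turn deg [ 1.  -1.1 -0.4] share [ 0.021 -0.024 -0.009]
```

View pics/c2.png

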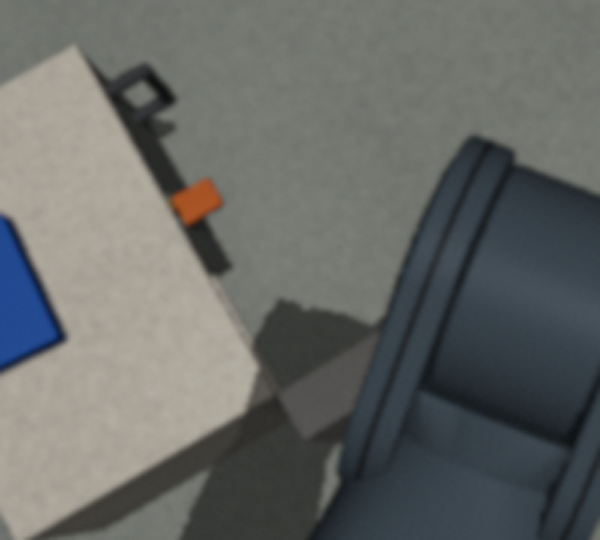

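The door stands out at right angles and the tab is exposed, centred near full-frame (156,157), which is about 160 mm from the hinge line along the front. I'll press it with shut fingers, the thin side towards the cupboard.

>>> step_arm --steps '[[[0,-0.03,-0.058,0,0,0,-1],[0,-0.043,-0.083,0,0,0,-1],[0,-0.043,-0.083,0,0,0,-1],[0,-0.043,-0.083,0,0,0,-1],[0,-0.043,-0.083,0,0,0,-1],[0,-0.043,-0.083,0,0,0,-1],[0,0,0,-0.2,0,0,-1],[0,0,0,-0.2,0,0,-1],[0,0,0,-0.2,0,0,-1],[0,0,0,-0.2,0,0,-1]]]'

```text
clock: 10.92
eef_pos: [653.5, 115.9, 310.9]
orientation: [-85.9, 89.3, 164.2]
wrist_force: [0.4, -0.7, 1.3]
finger_gap: 0.3
```

>>> step_arm --steps '[[[0,0,0,-0.2,0,0,-1],[0,0,0,-0.2,0,0,-1],[0,0,0,-0.2,0,0,-1],[0,0,0,-0.2,0,0,-1],[0,0,0,-0.19,0,0,-1],[0,0,0,-0.18,0,0,-1],[0,0,0,0,0,0,-1]]]'

```text
clock: 11.8
eef_pos: [649.8, 116.0, 297.7]
orientation: [-127.5, 88.0, 176.9]
wrist_force: [-0.3, -0.4, 0.1]
finger_gap: -0.0
```

```bash
python3 - <<'E'
from h import *
p=H-20*X-160*Y;togo([*p,235],31.5)
w=take('wrist','w1')
m=cv2.inRange(cv2.cvtColor(w['image'],cv2.COLOR_RGB2HSV),(5,140,60),(22,255,255))
n,l,st,c=cv2.connectedComponentsWithStats(m);print(st[1:],c[1:])
for q in c[1:]:
    p=onz(w,*q,196);print(p,(p[:2]-H)@X,(p[:2]-H)@Y)
E
```

```text
t 11.8 tcp [649.8 116.  297.7] psi 34.5 j [  4.2  28.8  42.7 105.9   0.3  59.7] F [-0.3 -0.4  0.1] gap -0.0
tool x [-0.035  0.002 -0.999] y [ 0.824  0.566 -0.028]
shift mm [62.6 -1.3  9.4] share [ 0.1251 -0.0027  0.0188]
turn deg [ 2.9 -1.2  1.6] share [ 0.066 -0.026  0.036]
[[243 190  30  32 864]] [[256.92476852 205.78472222]]
[651.15949029 111.36686299 196.        ] -16.373546294513403 -161.38226733650166
```

View pics/w1.png

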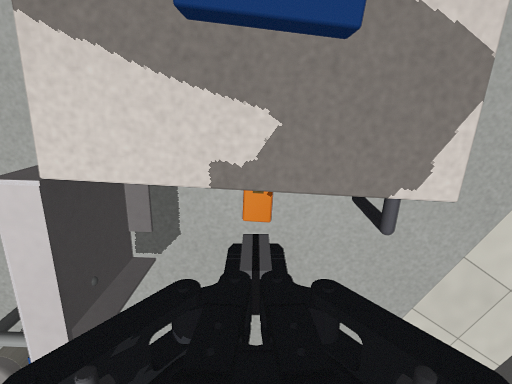

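The tab is centred at (257,206), directly ahead of the shut fingers, with no obstacle around it. The white door remains open at left.

>>> step_arm --steps '[[[0.04,-0.002,0.018,0.066,-0.026,0.036,-1],[0.04,0,0,0,0,0,-1],[0.03,0,0,0,0,0,-1],[0,0,0,0,0,0,-1]]]'

```text
clock: 12.35
eef_pos: [652.5, 107.7, 238.4]
orientation: [-118.2, 89.8, -177.3]
wrist_force: [0.3, 0.1, 0.1]
finger_gap: 0.1
```

```bash
python3 - <<'E'
from h import *
p=H-20*X-161*Y;togo([*p,215],31.5)
E
```

```text
t 12.35 tcp [652.5 107.7 238.4] psi 30.8 j [ 3.6 24.3 29.7 95.6  0.  62.7] F [0.3 0.1 0.1] gap 0.1
tool x [-0.003 -0.    -1.   ] y [ 0.859  0.513 -0.002]
shift mm [23.4  0.4 -0.2] share [ 0.0467  0.0008 -0.0003]
turn deg [-0.7 -0.1  0.1] share [-0.015 -0.002  0.003]
```

>>> step_arm --steps '[[[0.02,0,0,-0.015,0,0,-1],[0.02,0,0,0,0,0,-1],[0.012,0,0,0,0,0,-1],[0.012,0,0,0,0,0,-1],[0.012,0,0,0,0,0,-1],[0.012,0,0,0,0,0,-1]]]'

```text
clock: 13.1
eef_pos: [653.3, 107.8, 196.5]
orientation: [60.0, 89.9, 1.4]
wrist_force: [-0.9, -0.2, 3.5]
finger_gap: 0.0
```

```bash
python3 - <<'E'
from h import *
p=H-20*X-161*Y;togo([*p,189],31.5)
E
```

```text
t 13.1 tcp [653.3 107.8 196.5] psi 31.5 j [ 3.6 23.4 23.7 90.2 -0.  62.1] F [-0.9 -0.2  3.5] gap 0.0
tool x [ 0.002  0.    -1.   ] y [0.853 0.522 0.002]
shift mm [ 7.5 -0.4 -0.5] share [ 0.015  -0.0007 -0.001 ]
turn deg [-0.   0.1 -0.1] share [-0.001  0.002 -0.003]
```

Contact with the tab at about 3.5 N, as expected. I'll continue to the stop.

>>> step_arm --steps '[[[0.01,0,0,0,0,0,-1],[0.008,0,0,0,0,0,-1],[0.006,0,0,0,0,0,-1],[0.006,0,0,0,0,0,-1]]]'

```text
clock: 13.6
eef_pos: [653.2, 107.9, 188.9]
orientation: [59.9, 89.5, 1.4]
wrist_force: [-4.6, -1.0, 11.7]
finger_gap: -0.2
```

>>> step_arm --steps '[[[0.006,0,0,0,0,0,-1],[0.006,0,0,0,0,0,-1]]]'

```text
clock: 13.85
eef_pos: [653.2, 107.8, 188.9]
orientation: [59.5, 89.2, 1.0]
wrist_force: [-5.6, -0.7, 11.6]
finger_gap: 0.0
```

Firm stop with the tips at about 170 mm. I'll lift straight off.

>>> step_arm --steps '[[[-0.02,0,0,0,0,0,-1],[-0.04,0,0,0,0,0,-1],[-0.07,0,0,0,0,0,-1],[-0.08,0,0,0,0,0,-1],[-0.06,0,0,0,0,0,-1],[0,0,0,0,0,0,-1],[0,0,0,0,0,0,-1]]]'

```text
clock: 14.72
eef_pos: [653.2, 107.9, 320.4]
orientation: [62.3, 89.5, 3.7]
wrist_force: [-0.5, -0.9, 0.6]
finger_gap: -0.2
```

```bash
python3 - <<'E'
from h import *
togo([650,110,300]); w=take('wrist','w2');s=take('scene','scene2')
A=w['image'];B=s['image']
m=cv2.inRange(cv2.cvtColor(A,cv2.COLOR_RGB2HSV),(5,140,60),(22,255,255))
n,l,st,c=cv2.connectedComponentsWithStats(m);print(st[1:],c[1:])
w1=pickle.load(open('pics/w1.pkl','rb'))
for S,st0 in((w1,(243,190,30,32)),(w,None)):
    if st0 is None: st0=st[1:][st[1:,4].argmax()][:4]
    x,y,wd,h=map(float,st0)
    for z in(170,196): print(z,'width mm',np.linalg.norm(onz(S,x,y+h,z)-onz(S,x+wd,y+h,z)).round(1), 'tip x',((onz(S,x+wd/2,y+h,z)[:2]-H)@X).round(1))
cv2.imwrite('pics/c3.png',np.hstack([A[:,:,::-1][:,100:440],cv2.resize(B[90:290,270:470,::-1],(384,384))]))
E
```

```text
t 14.725 tcp [653.2 107.9 320.4] psi 31.5 j [  3.6  27.   43.  105.4   0.   62.1] F [-0.5 -0.9  0.6] gap -0.2
tool x [ 0.009  0.001 -1.   ] y [0.853 0.522 0.008]
shift mm [20.4 -1.8 -3.5] share [ 0.0407 -0.0037 -0.007 ]
[[242 169  25  22 538]] [[254.133829   179.37360595]]
170 width mm 27.6 tip x -41.2
196 width mm 24.8 tip x -30.5
170 width mm 24.3 tip x -30.7
196 width mm 22.0 tip x -22.3
```

View pics/c3.png

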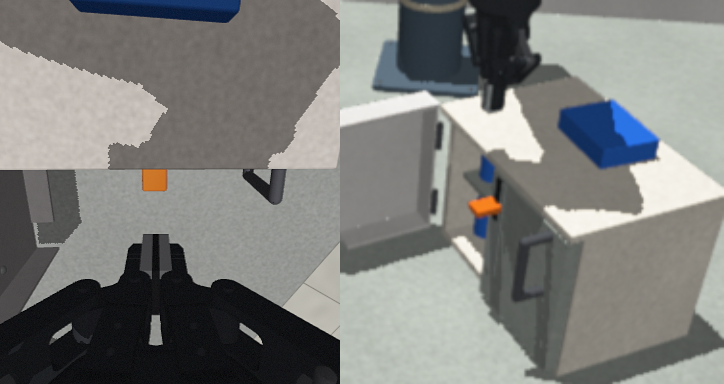

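```bash
python3 - <<'E'
from h import *
s=pickle.load(open('pics/scene2.pkl','rb'));im=s['image'][:,:,::-1].copy()
for th,c in((1.54,(0,0,255)),(1.35,(0,255,0))):
    for x in(0,-39): 
        a=[proj(s,[*door(th,x,y)[0],212]) for y in(0,-180)]; cv2.line(im,*[tuple(int(round(k)) for k in q) for q in a],c,1)
cv2.imwrite('pics/c4.png',cv2.resize(im,(768,576)))
E
```

```text
(no output)
```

View pics/c4.png

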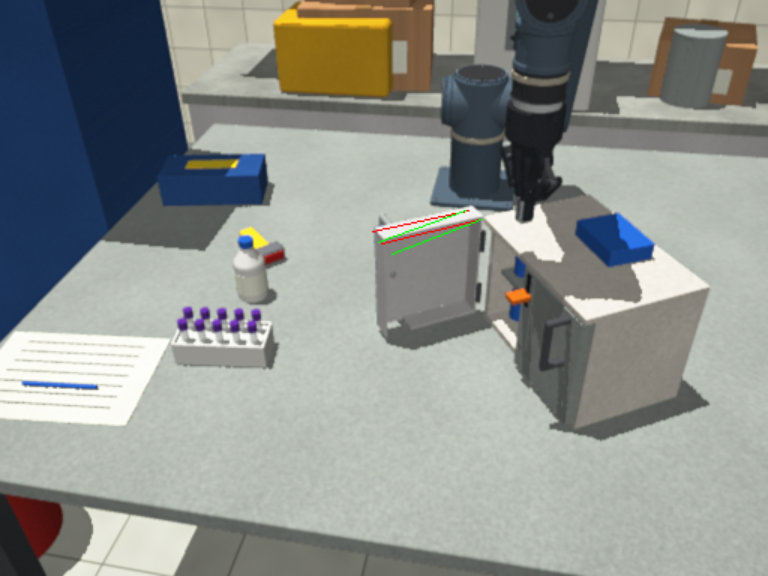

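The red outline for 1.54 rad lies on the door's top, from (375,232) to (480,210), so the door is about a right angle open. The rack, the bottle and the scanner are where they were, and the gripper is clear of everything.

```bash
python3 -c "
from h import *
print(order.close_job())"
```

```text
the job is handed in; nothing more can be done
None
```

The job is done and handed in at about 15 s on the robot's clock. I swung the white door open by its bar handle to about 1.54 rad (88°) and let go. Then I pressed the orange tab down with shut fingers until it hit its stop and lifted the arm clear.

- **Door:** the arm's position gave 1.54 rad and the tool's yaw 1.55 rad. In the last scene picture, an outline drawn at 1.54 rad lies on the top of the open door.
- **Bolt:** the fingertips stopped at about 170 mm with 11.7 N on the wrist. In the wrist picture afterwards, the tab's size and tip position fit a height of 170 mm and not 196 mm.
- **Surroundings:** the rack, bottle and scanner looked undisturbed in the last picture. The wrist force was near zero with the gripper clear.
- **Disagreements:** before the grasp, two estimates of the bar's position differed by about 4 mm; I used their mean and the grasp held. The cupboard's depth measured about 204 mm against the 190 mm given, but I did not rely on its back corners for positions. No check failed.

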